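Pack the joint-finishing kit tray

ROBOT

A 6-joint arm with a two-finger parallel gripper is mounted at the origin on a cart in front of the work surface, level with it; the furniture and walls round the work are solid. World frame = base frame: x ahead of the robot, y to its left, z up, the work surface at z = 0. Lengths are in mm, angles in rad, forces in N, time in s.
With the tool pointing down it reaches from about 275 to 750 mm from the base axis. Payload 10.2 kg.
Tool frame: the origin (TCP) lies midway between the tips of the shut fingers; the grasp point (between the pads) lies 19 mm behind it; z points along the fingers, y is the line along which they close (so a half turn about z gives the same grasp; the last joint's range is limited). The gripper opens to 85 mm and grips with 20 to 120 N. Pads are 22 mm wide; open, the fingers measure 114 mm over their backs; the gripper's body (76 mm by 85 mm) begins 54 mm behind the grasp point. The pads swing forward as they close: fully open they stand 13 mm farther back than shut.
Start: joints at [1.046, 0.313, 1.498, -0, 1.331, -0.223], TCP at [156.063, 501.274, 231.294] pointing down, gripper open.
Joint ranges: [-2.94, 2.94], [-0.97, 2.17], [0.19, 2.56], [-1.23, 4.37], [0.02, 3.11], [-2.88, 2.88]. Speed limits (rad/s): [2.39, 2.39, 3.01, 3.14, 3.14, 3.14].

INTERFACE

Orientations are given as a 3x3 rotation matrix whose columns are the frame's x, y, z axes.
In Python, from rig import get_obs, read_camera, camera_model, job_done gives the robot as it stands. The module is installed in compiled form; this text tells all that it offers.
- The arm moves only by the shell command python3 -m creep 'ROWS' [FORCE]. ROWS is JSON, one flat list of numbers, 7 for each row, row after row: the shift along the tool's x, y, z each as a share of 500 mm, from -1 to 1, then the turn, a rotation vector about the tool's x, y, z each as a share of 90 degrees, from -1 to 1, then the gripper command: -1 is fully open, 1 is shut, values between are in proportion. A call has 1 to 12 rows; each row shifts and turns the commanded pose from where the row before left it, along the tool's axes as they then stand; what a row does not reach is not made up. A row lasts 1/8 s, in which the tool goes at most 62.5 mm and 10.7 degrees, less where a joint would pass 70% of its speed; a pose out of reach is approached as far as the arm can. A call with a number of a shift or a turn outside -1 to 1 is refused whole. A call with a gripper value outside its range is refused whole. The fingers move at their own pace and stop on an object; FORCE is the grip in N (left out, the last holds). Time passes only in rows, so rows that do not move let the fingers close. It gives the time, the measured TCP pose, the force, the opening and the grip force at its end, in the units of the state.
- get_obs(): the state, without advancing time (a new reading comes with each control period).
- read_camera(name): name is "scene" or "top"; returns the picture (480x640x3 uint8, red, green, blue); there is no depth.
- camera_model(name): a dict with "fov_y" (degrees; the focal length in pixels is half the picture's height over the tangent of half this angle, whatever the lens; pixels are square), "cx", "cy" (the principal point, pixels), "k1" (the pictures are not rectified: a ray, as slopes to the right and down, at radius r is drawn at 1 + k1 r^2 times it, then the intrinsics apply), "cam_to_world" (4x4, takes a point from camera to world coordinates). Camera axes: x right, y down, z forward; pixel columns grow to the right and rows downward; lengths in mm; the calibration is good to about 2 mm. A picture is of the moment at which its call begins. camera_model takes no time and is no camera call.
- job_done(): hands the job in; it is judged then, once.
The state is a dict: "time_s": time; "joints": joint angles; "qvel": joint speeds; "joint_torque": joint torques, N m; "eef_pos": TCP position; "tcp_rot": TCP orientation; "ft_force": force on the tool from outside, world axes, zero at the start; "torque": the same for the moment, N m; "opening": opening from 0.0 (shut) to 1.0 (fully open); "grasp_force": force on a finger pad.
Only numpy, scipy, OpenCV 4.12 (cv2) and the standard library are available. Lean on these libraries where they do the work, as an engineer would, in place of code of your own. Each camera call takes 0.05 s, during which the arm holds its last target. There are 200 camera calls.

TASK

Pack the kit tray for the next sealant joint: the green and the orange radius gauge each flat on the pad of its own colour, between its corner posts, the black-capped pen lying centred in the two saddles of its cradle, and the cream nozzle standing upright on its base in the round socket. Every piece must be seated right down in its holder. The yellow gauge and the red pen belong to another kit: leave them where they lie.

Things in the scene. Friction and masses are not known exactly. Their poses are not given: they have to be found in the camera images.
- gauge_green_center (a point): green plastic radius gauge: a flat square plate with clipped corners, 52 x 52 x 8 mm, lying flat on the bench; the point is its centre, 4 mm above its underside, x and y along its sides (any quarter turn fits a seat), z up. Light (about 25 g). Belongs in the tray.
- gauge_orange_center (a point): orange plastic radius gauge: a flat square plate with clipped corners, 52 x 52 x 8 mm, lying flat on the bench; the point is its centre, 4 mm above its underside, x and y along its sides (any quarter turn fits a seat), z up. Light (about 25 g). Belongs in the tray.
- gauge_yellow_center (a point): yellow plastic radius gauge: a flat square plate with clipped corners, 52 x 52 x 8 mm, lying flat on the bench; the point is its centre, 4 mm above its underside, x and y along its sides (any quarter turn fits a seat), z up. Light (about 25 g). Look-alike: stays where it is.
- marker_black_center (a point): white marker pen with a black cap, lying on the bench, 137 mm long along y (cap towards -y), 16 mm thick; the point is its centre, on its axis, 8 mm above its underside. Belongs in the tray.
- marker_red_center (a point): all-red marker pen, lying, same size and axes as the other pen. Look-alike: stays where it is.
- nozzle_center (a point): cream spare cartridge nozzle standing upright on its 21 mm wide round base, a slender cone 88 mm tall, tapering to about 15 mm half-way up and 6 mm at the tip; the point is its centre, 44 mm above its underside, z up. Very light (about 15 g). Belongs in the tray.
- green_seat_floor (a point): fixed grey holder, 84 mm along y, 126 along x, with a coloured (green) pad 40 x 46 mm between four corner posts. Point: centre of the pad's top, 22 mm above the bench, where the gauge rests; z up. The posts enclose a square (sides along x and y) 62 mm wide, with flared lips 12 mm above the pad; each side is open over its middle 36 mm, to 8 mm below the pad. Four holders stand side by side along y in the tray, in any order.
- orange_seat_floor (a point): fixed grey holder, 84 mm along y, 126 along x, with a coloured (orange) pad 40 x 46 mm between four corner posts. Point: centre of the pad's top, 22 mm above the bench, where the gauge rests; z up. The posts enclose a square (sides along x and y) 62 mm wide, with flared lips 12 mm above the pad; each side is open over its middle 36 mm, to 8 mm below the pad. Four holders stand side by side along y in the tray, in any order.
- pen_cradle_floor (a point): fixed grey holder (84 x 126 mm) with two saddles 80 mm apart along x: the pen lies along x, either way round. Point: midway between the saddles at the height of their floors, 29 mm above the bench, where the pen's underside rests; z up. Each channel is 22 mm wide, its mouth flares to about 45 mm, 20 mm above the floor. Between the saddles 66 mm are open for fingers, to 15 mm below the point.
- nozzle_socket_floor (a point): fixed grey holder (84 x 126 mm) with a round socket. Point: centre of the socket's inner floor, 16 mm above the bench, where the nozzle's underside rests; z up. Inside it is 27 mm wide, its mouth flares to 46 mm; the rim is 22 mm above the point and 54 mm across. The nozzle, once in, stands 88 mm above the point, beside its neighbours in the tray.

How it is judged:
By the outcome, as a careful person would: the job done as asked, in the order asked, and still so for the second after the job is handed in, with the robot touching nothing.
It also fails if it takes over 131 s, if anything falls off the work surface, if the arm or the gripper's body presses on something with over 40 N, if the wrist force passes 120 N, or if a joint passes its speed limit or range.

## Working session

There is one attempt and no reset: what is moved stays moved. The work goes in short steps, Python scripts to look and compute and a shell command to move; the robot and the scene stay as the last step left them, time stands still between calls to the robot, and variables do not carry over. Pictures are saved under pics/ and viewed, at most 14 in all, crops included, and the job is handed in when it is done.

```bash
mkdir -p pics; cat > h.py <<'E'
import numpy as np, cv2, json
from rig import get_obs, read_camera, camera_model, job_done
def snap(n,f):
    im=read_camera(n); cv2.imwrite(f'pics/{f}.png',im[:,:,::-1]); return im
def ray(n,u,v):
    m=camera_model(n); f=240/np.tan(np.radians(m['fov_y'])/2)
    d=np.array([(u-m['cx'])/f,(v-m['cy'])/f]); s=d.copy()
    for _ in range(30): s=d/(1+m['k1']*(s@s))
    T=np.array(m['cam_to_world']); return T[:3,3],T[:3,:3]@np.array([s[0],s[1],1])
def onz(n,u,v,z):
    o,d=ray(n,u,v); return (o+d*(z-o[2])/d[2])
def go(x,y,z,yaw=None):
    "shift in tool shares (500mm) for target TCP"
    o=get_obs(); R=np.array(o['tcp_rot']); s=R.T@(np.array([x,y,z])-o['eef_pos'])/500
    print('shift',s.round(4),'R',R.round(3).tolist())
E
python3 - <<'E'
from h import *
for n in('scene','top'):
    snap(n,n+'0'); print(n,camera_model(n))
o=get_obs(); print(o['time_s'],np.array(o['tcp_rot']).round(3).tolist(),o['opening'])
E
```

```text
scene {'fov_y': 52.95166897582567, 'cx': 319.6786280902787, 'cy': 235.356205551845, 'k1': -0.1020794367301476, 'cam_to_world': array([[ 7.83515115e-01, -4.10444554e-01,  4.66518310e-01,
         3.45599996e+01],
       [-6.21205945e-01, -5.00013945e-01,  6.03398068e-01,
        -5.89754780e+02],
       [-1.43957901e-02, -7.62575454e-01, -6.46739081e-01,
         7.30266607e+02],
       [ 0.00000000e+00,  0.00000000e+00,  0.00000000e+00,
         1.00000000e+00]])}
top {'fov_y': 42.90335829137441, 'cx': 318.51092090668607, 'cy': 245.86445503467223, 'k1': -0.12781996495295964, 'cam_to_world': array([[-1.78108448e-02, -9.87875806e-01,  1.54221159e-01,
         3.17999607e+02],
       [-9.99565723e-01,  2.12145418e-02,  2.04525925e-02,
         1.39830083e+01],
       [-2.34763526e-02, -1.53789906e-01, -9.87824643e-01,
         1.30424066e+03],
       [ 0.00000000e+00,  0.00000000e+00,  0.00000000e+00,
         1.00000000e+00]])}
0.1 [[-0.955, 0.297, -0.001], [0.297, 0.955, -0.001], [0.0, -0.001, -1.0]] 1.001333845372511
```

View pics/scene0.png

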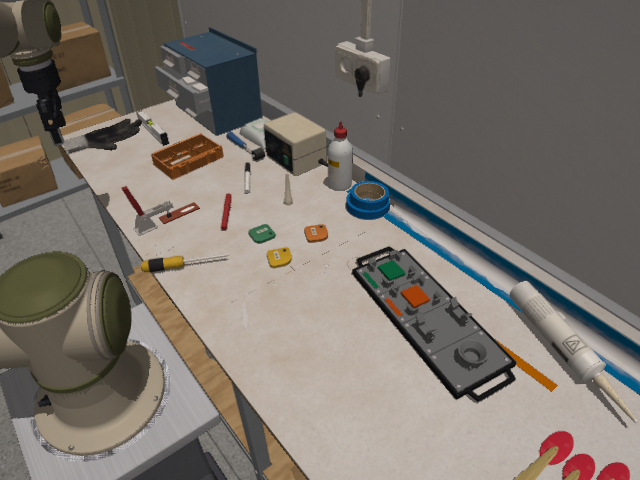

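View pics/top0.png

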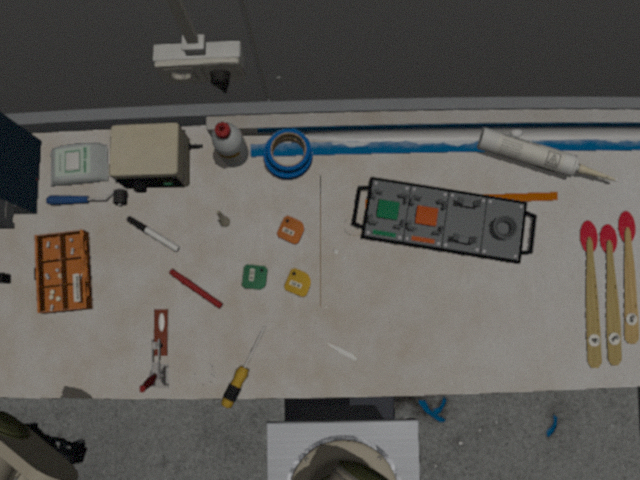

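The top view shows the pads, green at (387,209) and orange at (427,215), with the cradle at (465,222) and the socket at (503,229). The pieces are green (254,276), orange (290,230), pen (153,234) and nozzle (223,219). Next I'll measure them.

```bash
cat > meas.py <<'E'
from h import *
def blobs(n,im,lo,hi,roi,amin=30):
    hsv=cv2.cvtColor(im,cv2.COLOR_RGB2HSV); m=cv2.inRange(hsv,lo,hi)
    k=np.zeros_like(m); x0,y0,x1,y1=roi; k[y0:y1,x0:x1]=m[y0:y1,x0:x1]
    k=cv2.morphologyEx(k,cv2.MORPH_CLOSE,np.ones((5,5)))
    c,_=cv2.findContours(k,cv2.RETR_EXTERNAL,cv2.CHAIN_APPROX_NONE)
    return [q for q in sorted(c,key=cv2.contourArea,reverse=True) if cv2.contourArea(q)>amin]
def rect(n,q,z):
    P=np.array([onz(n,u,v,z)[:2] for u,v in q[:,0]],np.float32)
    (c,s,a)=cv2.minAreaRect(P); return np.round(c,1),np.round(s,1),round(a,1)
E
python3 - <<'E'
from meas import *
C={'green':((60,80,40),(90,255,255)),'orange':((5,150,100),(17,255,255)),'red':((0,150,60),(4,255,255)),'yellow':((20,150,100),(30,255,255))}
R={'top':(100,180,480,340),'scene':(200,150,460,330)}
for n in('top','scene'):
    im=cv2.imread(f'pics/{n}0.png')[:,:,::-1].copy()
    for c,(lo,hi) in C.items():
        for q in blobs(n,im,lo,hi,R[n]):
            u,v=q[:,0].mean(0)
            pad=(u>345)
            print(n,c,(int(u),int(v)),cv2.contourArea(q),rect(n,q,22 if pad else 8))
im=cv2.imread('pics/top0.png')
cv2.imwrite('pics/cr.png',np.vstack([cv2.resize(im[165:270,345:545],None,fx=4,fy=2.8,interpolation=2),cv2.resize(im[185:255,110:310],None,fx=4,fy=4,interpolation=2)[:300]]))
im=cv2.imread('pics/scene0.png')
cv2.imwrite('pics/cs.png',np.vstack([cv2.resize(im[235:405,340:530],(670,600),interpolation=2)]))
E
```

```text
top green (254, 276) 439.0 (array([456.7, 179.6]), array([48. , 47.7]), 84.0)
top green (387, 209) 351.0 (array([ 594.3, -108.7]), array([46.4, 40.1]), 79.1)
top green (383, 233) 71.5 (array([542.8, -99.4]), array([48.1,  8.9]), 80.5)
top orange (290, 229) 421.5 (array([557.3,  99.7]), array([47.8, 47.6]), 63.2)
top orange (426, 215) 312.5 (array([ 579.4, -191.3]), array([43.3, 37.5]), 79.2)
top orange (422, 239) 52.5 (array([ 527.5, -181.1]), array([45.8,  7.5]), 79.2)
top red (195, 287) 192.5 (array([434. , 306.6]), array([131.8,  10.8]), 55.6)
top yellow (297, 282) 439.0 (array([442.9,  85.7]), array([48.6, 47.9]), 65.8)
scene green (391, 270) 306.5 (array([ 591.5, -111.4]), array([49.9, 42.9]), 81.1)
scene green (261, 233) 289.5 (array([455.3, 176.1]), array([55.4, 51.5]), 83.6)
scene green (370, 279) 66.5 (array([ 538.1, -104.9]), array([48.7,  9.9]), 79.0)
scene orange (414, 295) 315.5 (array([ 577.4, -192.8]), array([47. , 38.9]), 81.3)
scene orange (315, 232) 279.0 (array([555.2,  96.9]), array([56. , 50.5]), 63.0)
scene orange (393, 306) 77.0 (array([ 522.9, -186.2]), array([48.3,  9.8]), 79.7)
scene orange (206, 152) 58.0 (array([532.1, 586.8]), array([42.7, 44.5]), 62.7)
scene red (225, 211) 137.5 (array([434.6, 306.2]), array([144.2,  13.2]), 55.2)
scene yellow (278, 256) 331.0 (array([441.2,  82.8]), array([56.4, 50.2]), 65.7)
```

View pics/cr.png

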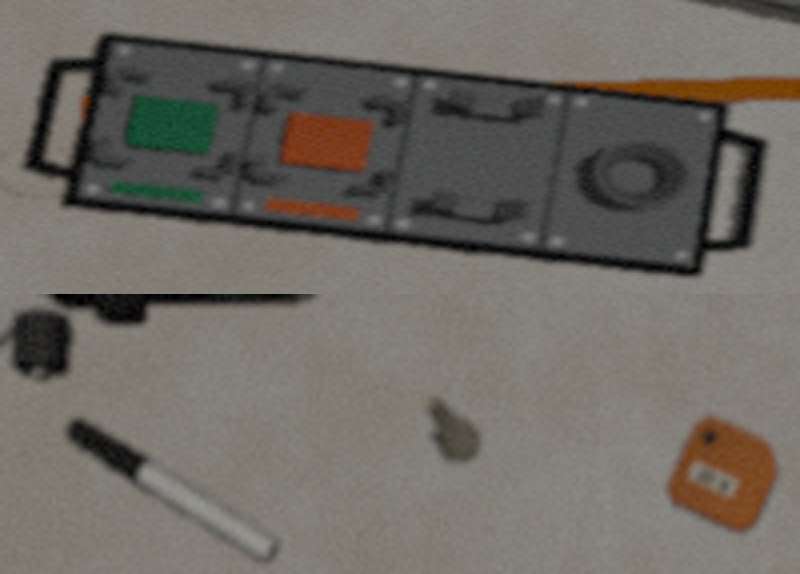

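View pics/cs.png

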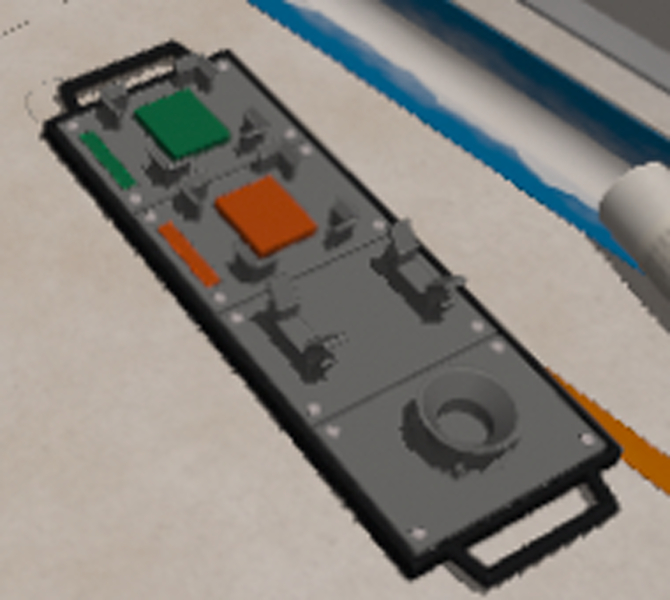

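Tray axes are about -10° from world, and the seats are 84 mm apart. In the crops the socket rim is at top (502.5,228) and scene (473,352). The pen ends are at top (129,218.5) and (178,249), and the nozzle base is at top (225,221.5).

```bash
python3 - <<'E'
from h import *
p=lambda s,*a: print(s,onz(*a).round(1))
p('rim top','top',502.5,228.2,38);p('rim scene','scene',472.7,352,38)
p('pen cap','top',128.8,218.5,8);p('pen end','top',178,248.8,8)
p('pen cap s','scene',248.5,163,8);p('pen end s','scene',246.5,191,8)
p('noz base','top',224.8,221.5,8);p('tip','top',218.3,212,88);p('tip s','scene',288.5,175,88);p('base s','scene',288.5,203,2)
p('sadA top','top',345+490/4,165+105/2.8,40);p('sadB','top',345+468/4,165+210/2.8,40)
go(456,179,90)
E
```

```text
rim top [ 545.2 -350.3   38. ]
rim scene [ 544.8 -359.1   38. ]
pen cap [590.5 458.8   8. ]
pen end [520.5 346.4   8. ]
pen cap s [596.7 461.8   8. ]
pen end s [519.  346.5   8. ]
noz base [578.4 243.9   8. ]
tip [582.5 243.3  88. ]
tip s [580.1 235.   88. ]
base s [577.6 239.8   2. ]
sadA top [ 601.8 -278.    40. ]
sadB [ 521.4 -261.7   40. ]
shift [-0.7645 -0.4363  0.2819] R [[-0.955, 0.297, -0.001], [0.297, 0.955, -0.001], [0.0, -0.001, -1.0]]
```

```bash
python3 -m creep '[-0.076,-0.044,0,0,0,0,-0.55,-0.076,-0.044,0,0,0,0,-0.55,-0.076,-0.044,0,0,0,0,-0.55,-0.076,-0.044,0,0,0,0,-0.55,-0.076,-0.044,0,0,0,0,-0.55,-0.076,-0.044,0,0,0,0,-0.55,-0.076,-0.044,0,0,0,0,-0.55,-0.076,-0.044,0.07,0,0,0,-0.55,-0.076,-0.044,0.07,0,0,0,-0.55,-0.076,-0.04,0.07,0,0,0,-0.55,0,0,0,0,0,-0.0625,-0.55,0,0,0,0,0,-0.0625,-0.55]' 25
cat >> h.py <<'E'
def st():
    o=get_obs(); R=np.array(o['tcp_rot']); print('t',round(o['time_s'],2),'pos',np.round(o['eef_pos'],1),'yawY',np.degrees(np.arctan2(R[1,1],R[0,1])).round(1),'tilt',R[:,2].round(3),'op',round(o['opening']*85,1),'gf',np.round(o['grasp_force'],1),'ft',np.round(o['ft_force'],1))
E
python3 -c "
from h import *
st();go(456.5,179,-2)"
```

```text
time_s: 1.6
eef_pos: [454.0, 179.6, 125.5]
tcp_rot: [[-0.995, 0.103, -0.002], [0.103, 0.995, -0.0], [0.002, -0.0, -1.0]]
ft_force: [-0.0, -0.1, 0.5]
opening: 0.776
grasp_force: 0.0
t 1.6 pos [454.  179.6 125.5] yawY 84.1 tilt [-0.002 -0.    -1.   ] op 66.0 gf 0.0 ft [-0.  -0.1  0.5]
shift [-0.0055 -0.0007  0.255 ] R [[-0.995, 0.103, -0.002], [0.103, 0.995, -0.0], [0.002, -0.0, -1.0]]
```

```bash
python3 -m creep '[-0.005,0,0.08,0,0,0,-0.55,0,0,0.08,0,0,0,-0.55,0,0,0.06,0,0,0,-0.55,0,0,0.03,0,0,0,-0.55,0,0,0.002,0,0,0,-0.55,0,0,0,0,0,0,0,0,0,0,0,0,0,0.3,0,0,0,0,0,0,0.3,0,0,0,0,0,0,0.3,0,0,0,0,0,0,0.3]' 25
python3 -c "
from h import *
st()"
```

```text
time_s: 2.85
eef_pos: [457.3, 180.0, 1.3]
tcp_rot: [[-0.994, 0.105, 0.002], [0.105, 0.994, 0.0], [-0.002, 0.001, -1.0]]
ft_force: [-0.6, 1.2, 6.6]
opening: 0.596
grasp_force: 26.7
t 2.85 pos [457.3 180.    1.3] yawY 84.0 tilt [ 0.002  0.    -1.   ] op 50.7 gf 26.7 ft [-0.6  1.2  6.6]
```

```bash
python3 -m creep '[0,0,-0.03,0,0,0,0.3,0,0,-0.06,0,0,0,0.3,0,0,-0.06,0,0,0,0.3,-0.048,-0.078,0,0,0,0,0.3,-0.048,-0.078,0,0,0,0,0.3,-0.048,-0.078,0,0,0,0,0.3,-0.048,-0.078,0,0,0,0,0.3,-0.048,-0.078,0,0,0,0,0.3,-0.048,-0.078,0,0,0,0,0.3,-0.045,-0.078,0,0,0,0,0.3,0,0,0,0,0,0.047,0.3,0,0,0,0,0,0,0.3]'
python3 -c "
from h import *
st();go(593.5,-109.5,22);im=snap('top','t1');snap('scene','s1')
a=cv2.imread('pics/t1.png')[160:280,330:490];b=cv2.imread('pics/s1.png')[190:310,320:480]
cv2.imwrite('pics/g1.png',np.vstack([cv2.resize(a,(400,300)),cv2.resize(b,(400,300))]))"
```

```text
time_s: 4.35
eef_pos: [593.4, -109.3, 76.0]
tcp_rot: [[-0.984, 0.178, 0.0], [0.178, 0.984, -0.0], [-0.0, -0.0, -1.0]]
ft_force: [0.2, 0.1, -0.4]
opening: 0.593
grasp_force: 26.2
t 4.35 pos [ 593.4 -109.3   76. ] yawY 79.7 tilt [ 0. -0. -1.] op 50.4 gf 26.2 ft [ 0.2  0.1 -0.4]
shift [-0.0003 -0.0003  0.108 ] R [[-0.984, 0.178, 0.0], [0.178, 0.984, -0.0], [-0.0, -0.0, -1.0]]
```

View pics/g1.png

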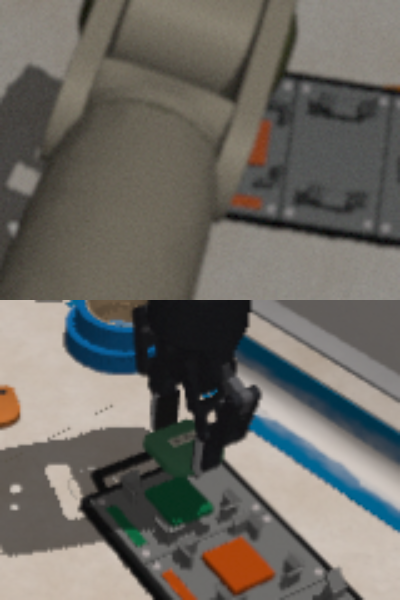

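```bash
python3 -c "
from h import *
b=cv2.imread('pics/s1.png')[215:290,350:430]
cv2.imwrite('pics/g2.png',cv2.resize(b,(640,600),interpolation=2))"
```

```text
(no output)
```

View pics/g2.png

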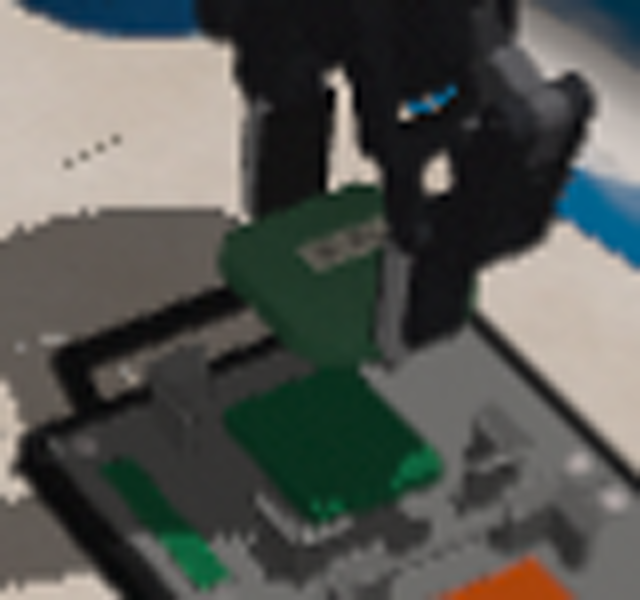

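The gauge is held flat above its pad (gauge edge (225,270)–(310,360), pad edge parallel below it), so I'm lowering and releasing it.

```bash
python3 -m creep '[0,0,0.05,0,0,0,0.3,0,0,0.03,0,0,0,0.3,0,0,0.015,0,0,0,0.3,0,0,0.008,0,0,0,0.3,0,0,0.002,0,0,0,0.3,0,0,0,0,0,0,0.3]'
python3 -m creep '[0,0,0,0,0,0,-0.35,0,0,0,0,0,0,-0.46,0,0,0,0,0,0,-0.46,0,0,-0.01,0,0,0,-0.46,0,0,-0.03,0,0,0,-0.46,0,0,-0.06,0,0,0,-0.46,0,0,-0.08,0,0,0,-0.46,0.05,0.08,0,0,0,0,-0.55,0.05,0.08,0,0,0,0,-0.55,0.05,0.08,0,0,0,0,-0.55,0,0,0,0,0,0,-0.55]'
python3 - <<'E'
from meas import *
st();im=snap('scene','s2')
for q in blobs('scene',im,(60,80,40),(90,255,255),(340,200,460,330)): print(cv2.contourArea(q),rect('scene',q,30))
cv2.imwrite('pics/g3.png',cv2.resize(im[215:290,350:430,::-1],(640,600),interpolation=2))
go(557,99.3,100)
E
```

```text
time_s: 5.2
eef_pos: [593.7, -109.1, 23.4]
tcp_rot: [[-0.984, 0.178, 0.001], [0.178, 0.984, -0.0], [-0.001, -0.0, -1.0]]
ft_force: [-1.3, 0.4, 1.4]
opening: 0.595
grasp_force: 26.5
time_s: 6.58
eef_pos: [540.3, 24.7, 114.1]
tcp_rot: [[-0.985, 0.175, 0.001], [0.175, 0.985, 0.0], [-0.001, 0.0, -1.0]]
ft_force: [1.3, -0.6, 0.1]
opening: 0.779
grasp_force: 0.0
t 6.58 pos [540.3  24.7 114.1] yawY 79.9 tilt [ 0.001  0.    -1.   ] op 66.2 gf 0.0 ft [ 1.3 -0.6  0.1]
451.0 (array([ 590. , -112.7]), array([60. , 55.2]), 78.4)
67.0 (array([ 532.5, -110.1]), array([48.6,  9.8]), 79.0)
shift [-0.0044  0.1555  0.028 ] R [[-0.984, 0.176, 0.002], [0.176, 0.984, -0.0], [-0.002, -0.0, -1.0]]
```

View pics/g3.png

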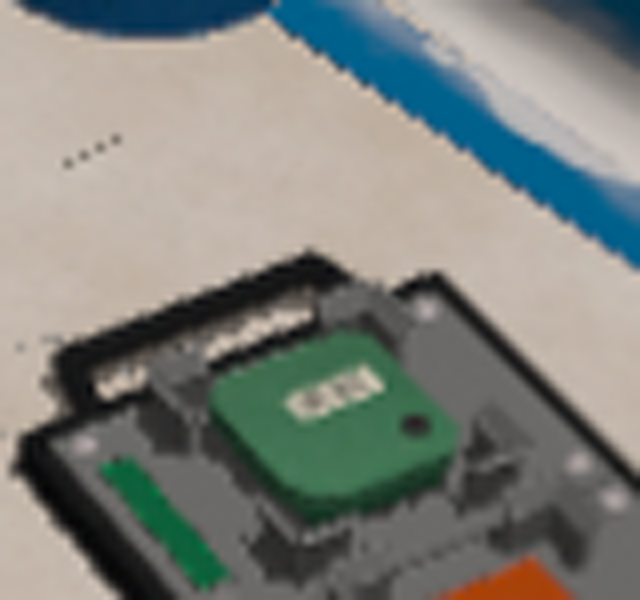

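The green gauge lies flat between its posts, centred at about (335,420) in the crop. Orange is next.

```bash
python3 -m creep '[-0.002,0.078,0,0,0,0,-0.55,-0.002,0.078,0,0,0,0,-0.55,0,0,0,0,0,0.093,-0.55,0,0,0,0,0,0.093,-0.55,0,0,0.08,0,0,0,-0.55,0,0,0.08,0,0,0,-0.55,0,0,0.045,0,0,0,-0.55,0,0,0.016,0,0,0,-0.55,0,0,0.002,0,0,0,-0.55,0,0,0,0,0,0,-0.55]' 25
python3 -m creep '[0,0,0,0,0,0,0,0,0,0,0,0,0,0.3,0,0,0,0,0,0,0.3,0,0,0,0,0,0,0.3,0,0,0,0,0,0,0.3]'
python3 -c "
from h import *
st()
R=np.array(get_obs()['tcp_rot']);print(R.T@(np.array([578.5,-191.5,0])-np.array([557,99.3,0]))/500)"
```

```text
time_s: 7.88
eef_pos: [557.6, 98.5, 2.3]
tcp_rot: [[-0.891, 0.454, 0.002], [0.454, 0.891, -0.0], [-0.002, 0.001, -1.0]]
ft_force: [0.5, -0.1, 0.2]
opening: 0.778
grasp_force: 0.0
time_s: 8.5
eef_pos: [557.5, 98.7, 2.5]
tcp_rot: [[-0.891, 0.454, 0.002], [0.454, 0.891, -0.0], [-0.002, 0.001, -1.0]]
ft_force: [-1.5, -0.9, 5.6]
opening: 0.595
grasp_force: 25.3
t 8.5 pos [557.5  98.7   2.5] yawY 63.0 tilt [ 0.002 -0.    -1.   ] op 50.6 gf 25.3 ft [-1.5 -0.9  5.6]
[-3.02384375e-01 -4.98669436e-01  2.08346058e-04]
```

```bash
python3 -m creep '[0,0,-0.03,0,0,0,0.3,0,0,-0.06,0,0,0,0.3,0,0,-0.07,0,0,0,0.3,-0.043,-0.071,0,0,0,0,0.3,-0.043,-0.071,0,0,0,0,0.3,-0.043,-0.071,0,0,0,0,0.3,-0.043,-0.071,0,0,0,0,0.3,-0.043,-0.071,0,0,0,0,0.3,-0.043,-0.071,0,0,0,0,0.3,-0.043,-0.071,0,0,0,0,0.3,0,0,0,0,0,-0.093,0.3,0,0,0,0,0,-0.093,0.3]'
python3 -c "
from h import *
st();go(578.5,-191.3,24.5)"
```

```text
time_s: 10.0
eef_pos: [578.2, -191.6, 82.4]
tcp_rot: [[-0.985, 0.174, 0.001], [0.174, 0.985, -0.0], [-0.001, -0.0, -1.0]]
ft_force: [0.5, 0.6, -0.4]
opening: 0.589
grasp_force: 26.2
t 10.0 pos [ 578.2 -191.6   82.4] yawY 80.0 tilt [ 0.001 -0.    -1.   ] op 50.1 gf 26.2 ft [ 0.5  0.6 -0.4]
shift [-0.0004  0.0008  0.1158] R [[-0.985, 0.174, 0.001], [0.174, 0.985, -0.0], [-0.001, -0.0, -1.0]]
```

```bash
python3 -m creep '[0,0.001,0.05,0,0,0,0.3,0,0,0.04,0,0,0,0.3,0,0,0.016,0,0,0,0.3,0,0,0.008,0,0,0,0.3,0,0,0.002,0,0,0,0.3,0,0,0,0,0,0,0.3]'
python3 -m creep '[0,0,0,0,0,0,-0.35,0,0,0,0,0,0,-0.46,0,0,0,0,0,0,-0.46,0,0,-0.01,0,0,0,-0.46,0,0,-0.03,0,0,0,-0.46,0,0,-0.06,0,0,0,-0.46,0,0,-0.1,0,0,0,-0.46,0.06,0.09,-0.02,0,0,0,-0.2,0.06,0.09,0,0,0,0,-0.2,0.06,0.09,0,0,0,0,-0.2,0.06,0.09,0,0,0,0,-0.2,0,0,0,0,0,0,-0.2]'
python3 - <<'E'
from h import *
st();go(556,403,140)
im=snap('scene','s3');snap('top','t3')
cv2.imwrite('pics/g4.png',cv2.resize(im[215:335,340:480,::-1],(700,600),interpolation=2))
E
```

```text
time_s: 10.75
eef_pos: [578.6, -190.6, 24.5]
tcp_rot: [[-0.984, 0.178, 0.001], [0.178, 0.984, -0.001], [-0.001, -0.0, -1.0]]
ft_force: [-1.2, 0.3, 5.6]
opening: 0.594
grasp_force: 26.8
time_s: 12.25
eef_pos: [491.2, 10.5, 134.5]
tcp_rot: [[-0.985, 0.175, 0.001], [0.175, 0.985, 0.0], [-0.001, 0.0, -1.0]]
ft_force: [-0.3, -0.9, 0.4]
opening: 0.603
grasp_force: 0.0
t 12.25 pos [491.2  10.5 134.5] yawY 79.9 tilt [ 0.001  0.    -1.   ] op 51.3 gf 0.0 ft [-0.3 -0.9  0.4]
shift [ 0.0095  0.7955 -0.0108] R [[-0.985, 0.175, 0.001], [0.175, 0.985, 0.0], [-0.001, 0.0, -1.0]]
```

View pics/g4.png

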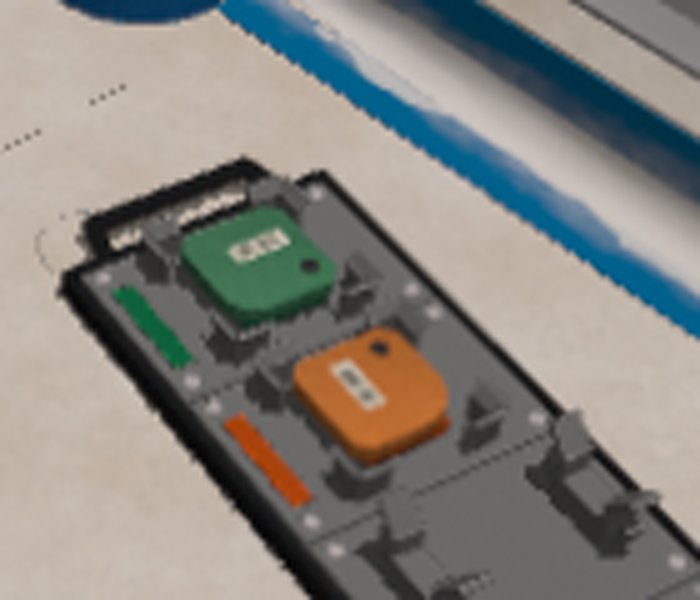

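Orange looks seated (centre (370,390) in the crop), with a darker strip along its lower right edge. I'll check that numerically against the green one.

```bash
python3 - <<'E'
from meas import *
for n in('scene','top'):
    im=cv2.imread(f'pics/{n[0]}3.png')[:,:,::-1].copy()
    for c,lo,hi in(('g',(60,60,85),(90,215,255)),('o',(5,100,150),(20,235,255)),('oAll',(3,100,80),(20,255,255))):
        for q in blobs(n,im,lo,hi,(345,180,460,330),150): print(n,c,cv2.contourArea(q),rect(n,q,30))
im=cv2.imread('pics/s3.png'); cv2.imwrite('pics/g5.png',cv2.resize(im[270:320,385:445],(720,600),interpolation=0))
E
```

```text
scene g 381.5 (array([ 593.1, -110.3]), array([52.6, 50.7]), 80.7)
scene o 421.0 (array([ 577.2, -190.7]), array([51.2, 49.4]), 80.9)
scene oAll 531.0 (array([ 575.7, -193.4]), array([59.2, 54.9]), 80.3)
top g 178.0 (array([ 592.1, -116.3]), array([39.3, 45. ]), 63.8)
top oAll 525.0 (array([ 577.8, -190.3]), array([52.7, 53.1]), 79.1)
```

View pics/g5.png

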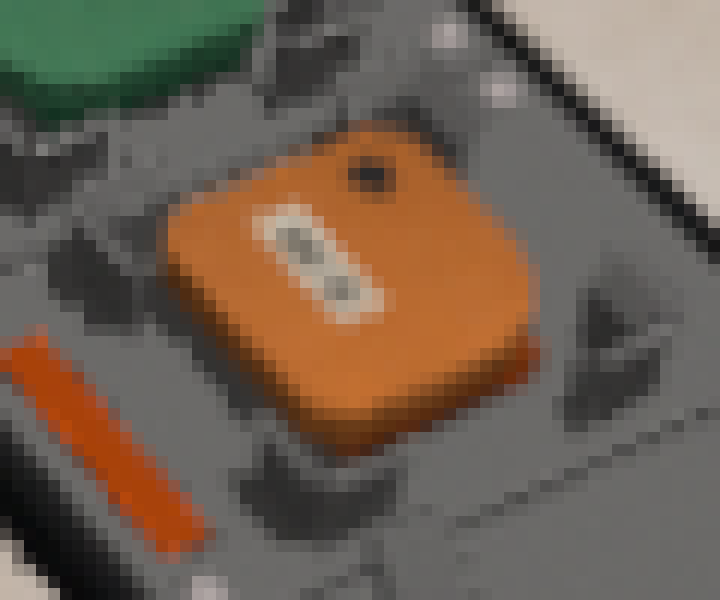

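The orange gauge is centred at (577,-191), square and flat between its posts, so it is seated about 1 mm off centre. Next is the pen.

```bash
python3 -m creep '[0.001,0.0884,-0.002,0,0,0,0,0.001,0.0884,-0.001,0,0,0,0,0.001,0.0884,-0.001,0,0,0,0,0.001,0.0884,-0.001,0,0,0,0,0.001,0.0884,-0.001,0,0,0,0,0.001,0.0884,-0.001,0,0,0,0,0.001,0.0884,-0.001,0,0,0,0,0.001,0.0884,-0.001,0,0,0,0,0.001,0.0884,-0.001,0,0,0,0,0,0,0,0,0,-0.083,0,0,0,0,0,0,-0.083,0,0,0,0,0,0,-0.083,0]'
python3 -m creep '[0,0,0,0,0,-0.083,0,0,0,0,0,0,-0.083,0,0,0,0,0,0,-0.083,0,0,0,0,0,0,-0.083,0,0,0,0,0,0,-0.083,0,0,0,0,0,0,-0.083,0,0,0,0,0,0,0,0]'
python3 -c "
from h import *
st();go(556,403,2)"
```

```text
time_s: 13.85
eef_pos: [560.0, 399.2, 138.3]
tcp_rot: [[-0.977, -0.213, 0.0], [-0.213, 0.977, -0.0], [-0.0, -0.0, -1.0]]
ft_force: [-0.5, 0.6, 0.2]
opening: 0.498
grasp_force: 0.0
time_s: 14.72
eef_pos: [559.8, 399.3, 138.4]
tcp_rot: [[-0.547, -0.837, 0.0], [-0.837, 0.547, 0.0], [-0.0, -0.0, -1.0]]
ft_force: [0.1, 0.1, -0.1]
opening: 0.497
grasp_force: 0.0
t 14.72 pos [559.8 399.3 138.4] yawY 146.8 tilt [ 0.  0. -1.] op 42.2 gf 0.0 ft [ 0.1  0.1 -0.1]
shift [-0.0019  0.0105  0.2728] R [[-0.547, -0.837, 0.0], [-0.837, 0.547, 0.0], [-0.0, -0.0, -1.0]]
```

```bash
python3 -m creep '[-0.002,0.0105,0.08,0,0,0,0,0,0,0.08,0,0,0,0,0,0,0.07,0,0,0,0,0,0,0.03,0,0,0,0,0,0,0.008,0,0,0,0,0,0,0,0,0,0,0,0,0,0,0,0,0,0.5,0,0,0,0,0,0,1,0,0,0,0,0,0,1,0,0,0,0,0,0,1,0,0,0,0,0,0,1]' 30
python3 -c "
from h import *
st()"
```

```text
time_s: 16.1
eef_pos: [555.4, 404.2, 5.5]
tcp_rot: [[-0.545, -0.838, 0.002], [-0.838, 0.545, 0.001], [-0.002, -0.001, -1.0]]
ft_force: [-0.7, -0.3, 5.5]
opening: 0.164
grasp_force: 30.9
t 16.1 pos [555.4 404.2   5.5] yawY 147.0 tilt [ 0.002  0.001 -1.   ] op 13.9 gf 30.9 ft [-0.7 -0.3  5.5]
```

```bash
python3 -m creep '[0,0,-0.03,0,0,0,1,0,0,-0.07,0,0,0,1,0,0,-0.08,0,0,0,1,0,0,-0.08,0,0,0,1,0.0807,-0.0538,0,0,0,0,1,0.0807,-0.0538,0,0,0,0,1,0.0807,-0.0538,0,0,0,0,1,0.0807,-0.0538,0,0,0,0,1,0.0807,-0.0538,0,0,0,0,1,0.0807,-0.0538,0,0,0,0,1,0.0807,-0.0538,0,0,0,0,1,0.0807,-0.0538,0,0,0,0,1]'
python3 -m creep '[0.0807,-0.0538,0,0,0,0,1,0.0807,-0.0538,0,0,0,0,1,0.0807,-0.0538,0,0,0,0,1,0.0807,-0.0538,0,0,0,0,1,0.0807,-0.0538,0,0,0,0,1,0.0807,-0.0538,0,0,0,0,1,0,0,0,0,0,0.083,1,0,0,0,0,0,0.083,1,0,0,0,0,0,0.083,1,0,0,0,0,0,0.083,1,0,0,0,0,0,0.083,1,0,0,0,0,0,0.083,1]'
python3 -m creep '[0,0,0,0,0,0.083,1,0,0,0,0,0,0.083,1,0,0,0,0,0,0.083,1,0,0,0,0,0,0,1]'
python3 - <<'E'
from h import *
st();go(563.5,-274.7,34.5)
im=snap('scene','s4');t=snap('top','t4')
cv2.imwrite('pics/g6.png',np.hstack([cv2.resize(im[230:390,380:540,::-1],(400,400),interpolation=2),cv2.resize(t[140:300,380:540,::-1],(400,400),interpolation=2)]))
E
```

```text
time_s: 17.6
eef_pos: [559.2, 14.5, 135.2]
tcp_rot: [[-0.545, -0.838, 0.001], [-0.838, 0.545, -0.0], [-0.0, -0.001, -1.0]]
ft_force: [0.8, -0.6, 0.4]
opening: 0.167
grasp_force: 30.4
time_s: 19.1
eef_pos: [578.8, -202.5, 136.5]
tcp_rot: [[-0.996, -0.08, -0.037], [-0.076, 0.992, -0.098], [0.044, -0.095, -0.994]]
ft_force: [0.2, -0.2, 0.5]
opening: 0.161
grasp_force: 30.5
time_s: 19.6
eef_pos: [578.8, -202.5, 136.3]
tcp_rot: [[-0.953, 0.3, -0.037], [0.302, 0.948, -0.098], [0.005, -0.105, -0.994]]
ft_force: [-1.1, -0.4, -0.2]
opening: 0.165
grasp_force: 30.5
t 19.6 pos [ 578.8 -202.5  136.3] yawY 72.4 tilt [-0.037 -0.098 -0.994] op 14.0 gf 30.5 ft [-1.1 -0.4 -0.2]
shift [-0.0155 -0.1247  0.2179] R [[-0.953, 0.3, -0.037], [0.302, 0.948, -0.098], [0.005, -0.105, -0.994]]
```

View pics/g6.png

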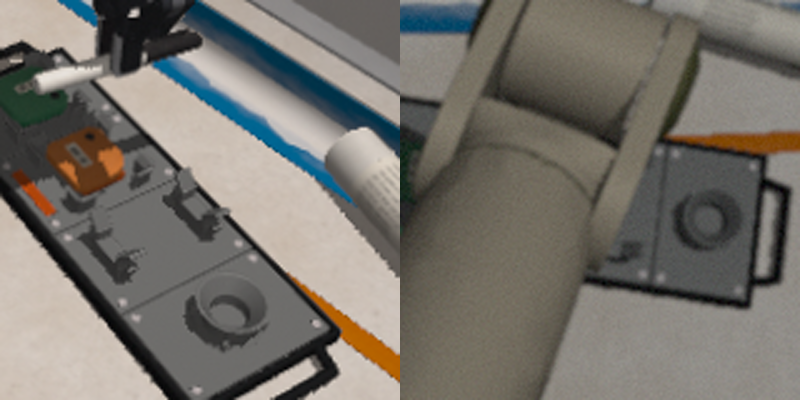

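The pen is held (scene crop (115,65)), but the tool tilted because the last joint hit its limit on the way. I'm correcting the orientation first.

```bash
cat >> h.py <<'E'
from scipy.spatial.transform import Rotation as Ro
def rot(yaw):
    "rotation vector share (90 deg), tool axes, to point down with tool y at yaw"
    a=np.radians(yaw); y=np.array([np.cos(a),np.sin(a),0]); z=np.array([0,0,-1.]); D=np.c_[np.cross(y,z),y,z]
    R=np.array(get_obs()['tcp_rot']); print('rot',(Ro.from_matrix(R.T@D).as_rotvec()/(np.pi/2)).round(4), 'joints',np.round(get_obs()['joints'],2)); return D
E
python3 -c "
from h import *
D=rot(79.8);print(D.T@(np.array([563.5,-274.7,100])-get_obs()['eef_pos'])/500)"
```

```text
rot [-0.0665 -0.0078 -0.081 ] joints [-0.48  0.59  1.34 -0.11  1.2  -1.71]
[ 0.0045313  -0.14744801  0.07218322]
```

```bash
python3 -m creep '[0,0,0,-0.0333,-0.0039,-0.0405,1,0,0,0,-0.0333,-0.0039,-0.0405,1,0.0025,-0.0725,0.03,0,0,0,1,0.0025,-0.0725,0.03,0,0,0,1,0,0,0,0,0,0,1]'
python3 - <<'E'
from h import *
st();rot(79.8);go(563,-273.5,34.5)
im=snap('scene','s5')
cv2.imwrite('pics/g7.png',cv2.resize(im[240:370,400:540,::-1],(640,594),interpolation=2))
E
```

```text
time_s: 20.32
eef_pos: [562.2, -275.2, 104.6]
tcp_rot: [[-0.984, 0.181, -0.002], [0.181, 0.984, 0.001], [0.002, 0.001, -1.0]]
ft_force: [0.5, 0.3, -0.5]
opening: 0.162
grasp_force: 30.5
t 20.32 pos [ 562.2 -275.2  104.6] yawY 79.6 tilt [-0.002  0.001 -1.   ] op 13.7 gf 30.5 ft [ 0.5  0.3 -0.5]
rot [ 0.0005 -0.0011 -0.0023] joints [-0.64  0.65  1.32 -0.    1.17 -2.03]
shift [-0.0012  0.0035  0.1401] R [[-0.984, 0.181, -0.002], [0.181, 0.984, 0.001], [0.002, 0.001, -1.0]]
```

View pics/g7.png

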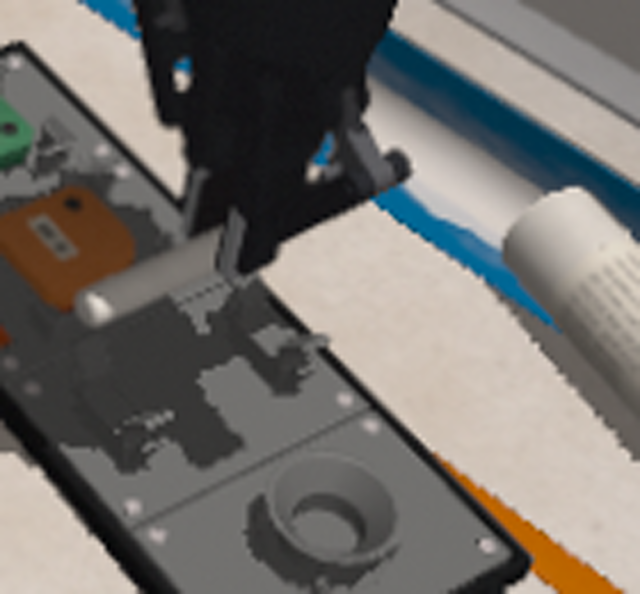

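The pen is level, its ends at about (421,307) and (487.5,275.5) in the full image. I'll check its position along the axis before lowering.

```bash
python3 -c "
from h import *
a=onz('scene',421.2,307.4,107);b=onz('scene',487.5,275.5,107);print(a,b,(a+b)/2,np.linalg.norm(a-b))"
```

```text
[ 499.97096243 -266.6784814   107.        ] [ 651.07081138 -292.24329385  107.        ] [ 575.5208869  -279.46088762  107.        ] 153.24726420631174
```

```bash
python3 -m creep '[-0.001,0.0035,0.05,0,0,0,1,0,0,0.05,0,0,0,1,0,0,0.025,0,0,0,1,0,0,0.01,0,0,0,1,0,0,0.005,0,0,0,1,0,0,0,0,0,0,1]'
python3 -c "
from h import *
st();go(563,-273.5,34.5)"
```

```text
time_s: 21.12
eef_pos: [564.4, -271.9, 36.3]
tcp_rot: [[-0.984, 0.18, 0.001], [0.18, 0.984, -0.0], [-0.001, -0.0, -1.0]]
ft_force: [0.3, 1.0, -0.4]
opening: 0.168
grasp_force: 30.5
t 21.12 pos [ 564.4 -271.9   36.3] yawY 79.7 tilt [ 0.001 -0.    -1.   ] op 14.3 gf 30.5 ft [ 0.3  1.  -0.4]
shift [ 0.0021 -0.0036  0.0035] R [[-0.984, 0.18, 0.001], [0.18, 0.984, -0.0], [-0.001, -0.0, -1.0]]
```

```bash
python3 -m creep '[0.001,-0.003,0.003,0,0,0,1,0,0,0.002,0,0,0,1,0,0,0,0,0,0,1,0,0,0,0,0,0,0.5,0,0,0,0,0,0,0.2,0,0,0,0,0,0,0.1,0,0,-0.03,0,0,0,0,0,0,-0.07,0,0,0,0,0,0,-0.08,0,0,0,0,0,0,-0.05,0,0,0,0,0.01,0.08,0,0,0,0,0,0.01,0.09,0,0,0,0,0]'
python3 -m creep '[0.01,0.09,0,0,0,0,0,0.01,0.09,0,0,0,0,0,0.01,0.09,0,0,0,0,0,0.01,0.09,0,0,0,0,0,0.01,0.09,0,0,0,0,0,0.01,0.09,0,0,0,0,0,0,0,0,0,0,0,0]'
python3 - <<'E'
from h import *
st();go(578.5,241,140)
im=snap('scene','s6');t=snap('top','t6')
cv2.imwrite('pics/g8.png',np.hstack([cv2.resize(im[260:380,400:520,::-1],(400,400),interpolation=2),cv2.resize(t[170:270,430:530,::-1],(400,400),interpolation=2)]))
E
```

```text
time_s: 22.62
eef_pos: [568.8, -187.2, 149.5]
tcp_rot: [[-0.983, 0.181, 0.002], [0.181, 0.983, -0.001], [-0.002, -0.0, -1.0]]
ft_force: [0.4, 0.3, 0.3]
opening: 0.499
grasp_force: 0.0
time_s: 23.5
eef_pos: [587.7, 85.8, 149.3]
tcp_rot: [[-0.984, 0.176, 0.001], [0.176, 0.984, 0.0], [-0.001, 0.001, -1.0]]
ft_force: [0.5, -0.8, 0.3]
opening: 0.5
grasp_force: 0.0
t 23.5 pos [587.7  85.8 149.3] yawY 79.9 tilt [ 0.001  0.    -1.   ] op 42.5 gf 0.0 ft [ 0.5 -0.8  0.3]
shift [0.0728 0.3022 0.0187] R [[-0.984, 0.176, 0.001], [0.176, 0.984, 0.0], [-0.001, 0.001, -1.0]]
```

View pics/g8.png

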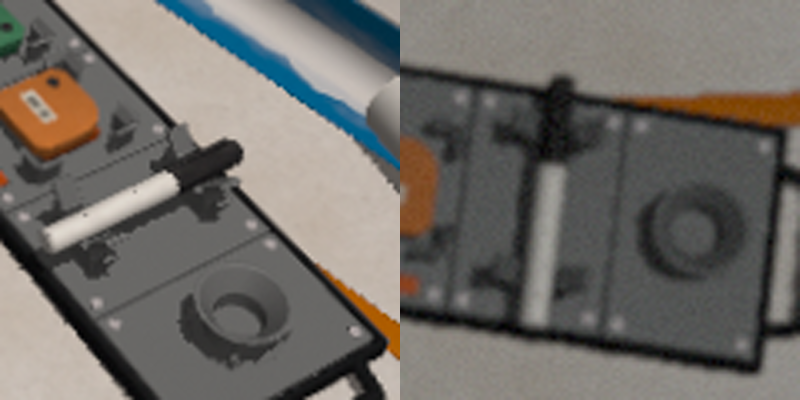

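The pen lies in both saddles: top crop (563,78) to (537,328). The holder's screws are at (490,102), (615,122), (462,299) and (588,318). I'll check the centring.

```bash
python3 -c "
from h import *
f=lambda x,y,z:onz('top',430+(x-400)/4,170+y/4,z)[:2]
a=f(563,76,37);b=f(537,328,37);print('pen',a,b,(a+b)/2,np.linalg.norm(a-b))
g=lambda x,y,z:onz('scene',400+x*.3,260+y*.3,z)[:2]
a=g(241,155,37);b=g(50,238,37);print('pen s',a,b,(a+b)/2,np.linalg.norm(a-b))
for z in (8,14): print('screws',z,np.mean([f(*p,z) for p in((490,102),(615,122),(462,299),(588,318))],0))
for z in (8,14): print('screws s',z,np.mean([g(*p,z) for p in((158,130),(250,225),(97,302),(8,200))],0))
for z in (8,14): print('socket screws top',z,np.mean([f(*p,z) for p in((641,126),(764,147),(616,324),(742,345))],0))
print('rim',f(691,231,38),g(241,305,38))
"
```

```text
pen [ 631.89562757 -287.53402134] [ 496.22673901 -265.71529561] [ 564.06118329 -276.62465847] 137.4121687361905
pen s [ 629.19545362 -291.47225712] [ 501.11423368 -262.47082683] [ 565.15484365 -276.97154198] 131.32357694317173
screws 8 [ 565.0192339  -276.83051201]
screws 14 [ 563.87583684 -275.48440308]
screws s 8 [ 569.29569784 -264.92223377]
screws s 14 [ 564.85355119 -267.62067678]
socket screws top 8 [ 549.45331264 -359.43981139]
socket screws top 14 [ 548.38196664 -357.711323  ]
rim [ 546.14079311 -350.87236601] [ 545.13938157 -357.9252823 ]
```

The pen is centred within about 1 mm of the cradle centre (564,-276). The nozzle is next.

```bash
python3 -m creep '[0.0182,0.076,0,0,0,0,0,0.0182,0.076,0,0,0,0,0,0.0182,0.076,0,0,0,0,0,0.0182,0.076,0,0,0,0,0,0,0,0,0,0,0,0,0,0,0.06,0,0,0,0,0,0,0.08,0,0,0,0,0,0,0.07,0,0,0,0,0,0,0.027,0,0,0,0,0,0,0,0,0,0,0]'
python3 -m creep '[0,0,0,0,0,0,0.4,0,0,0,0,0,0,0.6,0,0,0,0,0,0,0.8,0,0,0,0,0,0,1,0,0,0,0,0,0,1,0,0,0,0,0,0,1]' 20
python3 -c "
from h import *
st()"
```

```text
time_s: 24.85
eef_pos: [579.6, 238.3, 29.9]
tcp_rot: [[-0.984, 0.181, -0.0], [0.181, 0.984, 0.0], [0.0, -0.0, -1.0]]
ft_force: [0.7, 0.2, 0.7]
opening: 0.497
grasp_force: 0.0
time_s: 25.6
eef_pos: [580.0, 239.6, 31.0]
tcp_rot: [[-0.984, 0.18, 0.002], [0.18, 0.984, 0.001], [-0.002, 0.001, -1.0]]
ft_force: [-0.1, -0.0, 7.8]
opening: 0.177
grasp_force: 19.4
t 25.6 pos [580.  239.6  31. ] yawY 79.7 tilt [ 0.002  0.001 -1.   ] op 15.1 gf 19.4 ft [-0.1 -0.   7.8]
```

```bash
python3 -m creep '[0,0,-0.03,0,0,0,1,0,0,-0.07,0,0,0,1,0,0,-0.07,0,0,0,1,0,0,-0.05,0,0,0,1,-0.0108,-0.0848,0,0,0,0,1,-0.0108,-0.0848,0,0,0,0,1,-0.0108,-0.0848,0,0,0,0,1,-0.0108,-0.0848,0,0,0,0,1,-0.0108,-0.0848,0,0,0,0,1,-0.0108,-0.0848,0,0,0,0,1,-0.0108,-0.0848,0,0,0,0,1,-0.0108,-0.0848,0,0,0,0,1]'
python3 -m creep '[-0.0108,-0.0848,0,0,0,0,1,-0.0108,-0.0848,0,0,0,0,1,-0.0108,-0.0848,0,0,0,0,1,-0.0108,-0.0848,0,0,0,0,1,-0.0108,-0.0848,0,0,0,0,1,-0.0108,-0.0848,0,0,0,0,1,0,0,0.05,0,0,0,1,0,0,0,0,0,0,1]'
python3 - <<'E'
from h import *
st();rot(79.8);go(547,-357.5,48)
im=snap('scene','s7')
cv2.imwrite('pics/g9.png',cv2.resize(im[265:385,400:540,::-1],(700,600),interpolation=2))
E
```

```text
time_s: 27.1
eef_pos: [560.6, -103.5, 140.6]
tcp_rot: [[-0.984, 0.18, 0.001], [0.18, 0.984, -0.0], [-0.001, 0.0, -1.0]]
ft_force: [-0.0, -0.3, 1.0]
opening: 0.183
grasp_force: 19.3
time_s: 28.1
eef_pos: [546.1, -357.8, 113.5]
tcp_rot: [[-0.984, 0.18, -0.003], [0.18, 0.984, 0.003], [0.003, 0.002, -1.0]]
ft_force: [0.1, -0.3, -0.4]
opening: 0.184
grasp_force: 19.3
t 28.1 pos [ 546.1 -357.8  113.5] yawY 79.6 tilt [-0.003  0.003 -1.   ] op 15.7 gf 19.3 ft [ 0.1 -0.3 -0.4]
rot [ 0.0014 -0.0019 -0.002 ] joints [-0.76  0.7   1.21  0.    1.23 -2.15]
shift [-0.002   0.0006  0.131 ] R [[-0.984, 0.18, -0.003], [0.18, 0.984, 0.003], [0.003, 0.002, -1.0]]
```

View pics/g9.png

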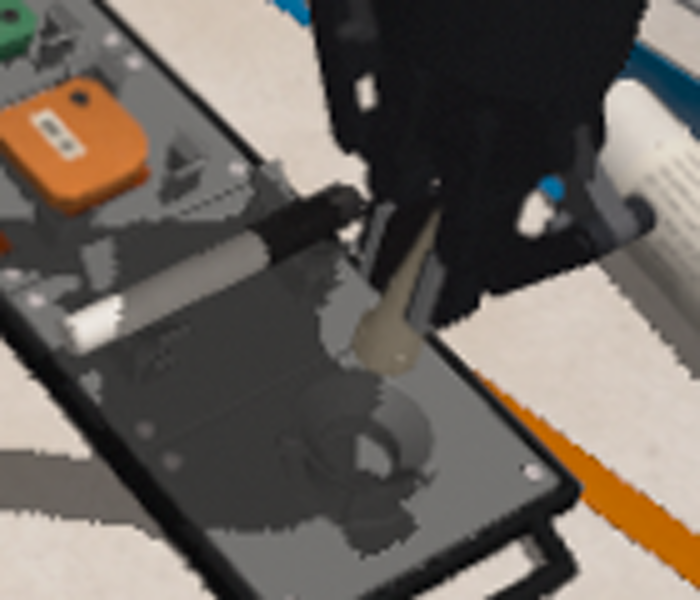

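The nozzle is held with its base at (388,355) and tip at (435,210) in the crop. I'll check whether that lean is only perspective.

```bash
python3 -c "
from h import *
m=camera_model('scene');T=np.linalg.inv(np.array(m['cam_to_world']));f=240/np.tan(np.radians(m['fov_y'])/2)
def pr(p):
    c=T@np.r_[p,1];s=c[:2]/c[2];s=s*(1+m['k1']*(s@s));return ((s*f+[m['cx'],m['cy']])-[400,265])*5
for z in(38,83,171): print(z,pr([546.1,-357.8,z]))
print(onz('scene',400+388/5,265+350/5,85),onz('scene',400+435/5,265+210/5,171))"
```

```text
38 [362.9472576 430.8190192]
83 [389.61552444 350.41203477]
171 [447.19713448 174.11893403]
[ 544.23915311 -358.05399918   85.        ] [ 531.00380825 -364.46733167  171.        ]
```

The nozzle is vertical and lines up with the rim (predicted (363,431), seen about (366,432)). Lowering it.

```bash
python3 -m creep '[-0.0015,0,0.04,0,0,0,1,0,0,0.04,0,0,0,1,0,0,0.025,0,0,0,1,0,0,0.015,0,0,0,1,0,0,0.008,0,0,0,1,0,0,0.002,0,0,0,1,0,0,0,0,0,0,1]'
python3 -c "
from h import *
st()"
```

```text
time_s: 29.02
eef_pos: [547.9, -358.5, 50.1]
tcp_rot: [[-0.984, 0.18, 0.001], [0.18, 0.984, -0.0], [-0.001, -0.0, -1.0]]
ft_force: [-0.2, 0.2, -1.0]
opening: 0.18
grasp_force: 19.3
t 29.02 pos [ 547.9 -358.5   50.1] yawY 79.6 tilt [ 0.001 -0.    -1.   ] op 15.3 gf 19.3 ft [-0.2  0.2 -1. ]
```

```bash
python3 -m creep '[0,0,0.003,0,0,0,1,0,0,0.002,0,0,0,1,0,0,0,0,0,0,1]'
python3 -m creep '[0,0,0,0,0,0,0.6,0,0,0,0,0,0,0.4,0,0,0,0,0,0,0.2,0,0,0,0,0,0,0.1,0,0,-0.03,0,0,0,0.1,0,0,-0.06,0,0,0,0.1,0,0,-0.06,0,0,0,0.1,0,0,-0.06,0,0,0,0.1,0.02,0.08,-0.03,0,0,0,0.1,0.03,0.09,0,0,0,0,0.1,0.03,0.09,0,0,0,0,0.1,0.03,0.09,0,0,0,0,0.1]'
python3 -m creep '[0.03,0.09,0,0,0,0,0,0.03,0.09,0,0,0,0,0,0.03,0.09,0,0,0,0,0,0,0,0,0,0,0,0]'
python3 - <<'E'
from h import *
st()
im=snap('scene','s8');t=snap('top','t8')
cv2.imwrite('pics/g10.png',np.hstack([cv2.resize(im[235:395,350:510,::-1],(400,400),interpolation=2),cv2.resize(t[160:270,350:540,::-1],(400,232),interpolation=2).repeat(2,0)[:400]]))
E
```

```text
time_s: 29.4
eef_pos: [547.8, -358.4, 47.2]
tcp_rot: [[-0.984, 0.18, 0.0], [0.18, 0.984, 0.0], [-0.0, 0.0, -1.0]]
ft_force: [-0.1, 0.2, -0.0]
opening: 0.185
grasp_force: 19.4
time_s: 30.9
eef_pos: [524.9, -175.0, 168.4]
tcp_rot: [[-0.984, 0.18, 0.001], [0.18, 0.984, -0.001], [-0.002, -0.0, -1.0]]
ft_force: [0.2, 0.2, -0.3]
opening: 0.449
grasp_force: 0.0
time_s: 31.4
eef_pos: [504.8, -33.1, 168.5]
tcp_rot: [[-0.984, 0.176, 0.001], [0.176, 0.984, 0.0], [-0.001, 0.0, -1.0]]
ft_force: [0.3, -0.3, 0.0]
opening: 0.503
grasp_force: 0.0
t 31.4 pos [504.8 -33.1 168.5] yawY 79.9 tilt [ 0.001  0.    -1.   ] op 42.8 gf 0.0 ft [ 0.3 -0.3  0. ]
```

View pics/g10.png

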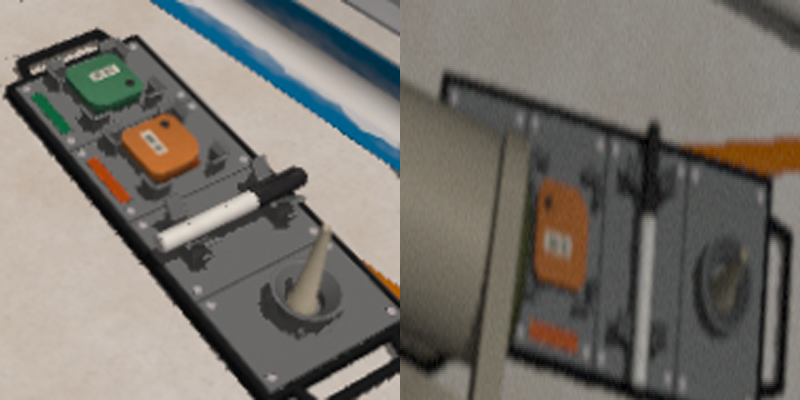

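All four are in their holders. The nozzle tip is at (480.4,326.2) in the full scene picture. One check that it stands upright and right down:

```bash
python3 -c "
from h import *
print('tip s',onz('scene',480.4,327,104));print('tip t',onz('top',350+(743-400)*.475,160+250/2*110/232,104))
# two-view intersection
o1,d1=ray('scene',480.4,327);o2,d2=ray('top',350+(743-400)*.475,160+125*110/232)
t=np.linalg.lstsq(np.c_[d1,-d2],o2-o1,rcond=None)[0];print(o1+d1*t[0],o2+d2*t[1])"
```

```text
tip s [ 546.18153617 -357.4566986   104.        ]
tip t [ 551.20163603 -353.90406059  104.        ]
[ 551.55381901 -355.01745218   97.42388639] [ 552.4009954  -355.79610589   97.82715542]
```

```bash
python3 -c "
from rig import job_done
print(job_done())"
```

```text
the job is handed in; nothing more can be done
None
```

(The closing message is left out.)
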